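# Turn the row round onto the test rack

## Task

The cooling rack with the coloured seats was filled from the left, oldest tube first, but the tester takes tubes off the right-hand, red-tongued end of its grey feed rack, and the oldest must be tested first. Move the four wound tube samples to the feed rack in reverse order: the leftmost tube of the cooling rack (left and right as the robot sees them) goes onto the rightmost post, the next one onto the post beside it, and so on. Stand each tube upright over its own post, right down on the white washer, let it go, and do not disturb the mixing cup, the marker pen or the cream former.

Things in the scene. Friction and masses are not known exactly. Their poses are not given: they have to be found in the camera images.
- tube_black: Loose wound tube sample, matt black (carbon): a plain upright cylinder open at both ends, 44 mm outside diameter, 36 mm bore, 60 mm tall, about 70 g. Origin on its axis at the underside, z up along the axis; it is round, so its yaw means nothing. At the start it stands over the post of the seat of its own colour.
- tube_yellow: Loose wound tube sample, golden yellow (aramid): a plain upright cylinder open at both ends, 44 mm outside diameter, 36 mm bore, 60 mm tall, about 70 g. Origin on its axis at the underside, z up along the axis; it is round, so its yaw means nothing. At the start it stands over the post of the seat of its own colour.
- tube_green: Loose wound tube sample, green (glass-epoxy): a plain upright cylinder open at both ends, 44 mm outside diameter, 36 mm bore, 60 mm tall, about 70 g. Origin on its axis at the underside, z up along the axis; it is round, so its yaw means nothing. At the start it stands over the post of the seat of its own colour.
- tube_red: Loose wound tube sample, red-brown (cotton-phenolic): a plain upright cylinder open at both ends, 44 mm outside diameter, 36 mm bore, 60 mm tall, about 70 g. Origin on its axis at the underside, z up along the axis; it is round, so its yaw means nothing. At the start it stands over the post of the seat of its own colour.
- seat_black: Fixed matt black (carbon) seat disc of the cooling rack, where its tube stood: 62 mm wide, 6 mm thick, with a 20 mm post rising 40 mm above it. Origin at the centre of its underside, 19 mm over the main bench; y along the row to the left, x across it away from the robot, z up. The four seats stand in a row at 70 mm pitch in changing order; a tube rests 6 mm above this origin.
- seat_yellow: Fixed golden yellow (aramid) seat disc of the cooling rack, where its tube stood: 62 mm wide, 6 mm thick, with a 20 mm post rising 40 mm above it. Origin at the centre of its underside, 19 mm over the main bench; y along the row to the left, x across it away from the robot, z up. The four seats stand in a row at 70 mm pitch in changing order; a tube rests 6 mm above this origin.
- seat_green: Fixed green (glass-epoxy) seat disc of the cooling rack, where its tube stood: 62 mm wide, 6 mm thick, with a 20 mm post rising 40 mm above it. Origin at the centre of its underside, 19 mm over the main bench; y along the row to the left, x across it away from the robot, z up. The four seats stand in a row at 70 mm pitch in changing order; a tube rests 6 mm above this origin.
- seat_red: Fixed red-brown (cotton-phenolic) seat disc of the cooling rack, where its tube stood: 62 mm wide, 6 mm thick, with a 20 mm post rising 40 mm above it. Origin at the centre of its underside, 19 mm over the main bench; y along the row to the left, x across it away from the robot, z up. The four seats stand in a row at 70 mm pitch in changing order; a tube rests 6 mm above this origin.
- cooling_rack: Fixed aluminium bar, 274 x 70 mm, that carries the four coloured seats at x = 0, y = 105, 35, -35, -105 mm. Origin: middle of its underside, 5 mm above the main bench; y along the row to the left, x across it away from the robot, z up.
- test_rack: Fixed grey feed rack, 274 x 78 mm, red tongue at its right end. Origin: middle of its underside, 5 mm above the main bench (z = 0.005); y along the row to the left, x across it away from the robot, z up. Four equal empty posts, 20 mm thick, at x = 0, y = 105, 35, -35, -105 mm; tops 56 mm above the origin. A white washer round each, upper face 16 mm above the origin, carries the tube.
- mix_cup: Bystander: small white plastic mixing cup, 57 mm across, 52 mm tall, standing behind the racks. Origin at the centre of its underside.
- marker: Bystander: white and green marker pen, 124 mm long, 14 mm thick, lying on the bench in front of the racks. Origin under its middle; y along it.
- former: Bystander: cream half-round former block, 34 x 72 mm, 37 mm tall, standing on its flat side behind the racks. Origin at the centre of its underside.

How it is judged:
By the outcome, as a careful person would: the job done as asked, in the order asked, and still so for the second after the job is handed in, with the robot touching nothing.
It also fails if it takes over 96 s, if anything falls off the work surface, if the arm or the gripper's body presses on something with over 40 N, if the wrist force passes 120 N, or if a joint passes its speed limit or range.

## Robot

A 7-joint arm with a two-finger parallel gripper is mounted at the origin on a cart in front of the work surface, level with it; the furniture and walls round the work are solid. World frame = base frame: x ahead of the robot, y to its left, z up, the work surface at z = 0. Lengths are in m, angles in rad, forces in N, time in s.
With the tool pointing down it reaches from about 0.425 to 0.925 m from the base axis. Payload 6.8 kg.
Tool frame: the origin (TCP) lies at the very end of the fingers, on their centre line; the grasp point (between the pads) lies 19 mm behind it; z points along the fingers, y is the line along which they close (so a half turn about z gives the same grasp; the last joint's range is limited). The gripper opens to 85 mm and grips with 20 to 120 N. Pads are 22 mm wide; open, the fingers measure 114 mm over their backs; the gripper's body (76 mm by 85 mm) begins 54 mm behind the grasp point. The pads swing forward as they close: fully open they stand 13 mm farther back than shut.
Start: joints at [-1.225, 0.477, 0.022, 1.555, -0.011, 1.109, -0.083], TCP at [0.296, 0.607, 0.231] pointing down, gripper open.
Joint ranges: [-2.96, 2.96], [-0.34, 2.1], [-1.41, 1.46], [0.24, 2.44], [-1.37, 4.51], [0.17, 1.92], [-2.96, 2.96]. Speed limits (rad/s): [2.39, 2.39, 3.14, 3.14, 3.14, 3.14, 3.14].

## Interface

Orientations are given as a unit quaternion [w, x, y, z].
In Python, from station import * gives the robot as it stands.
- The arm moves only by the tool jog_arm, never from a script. Its argument "moves" is one flat list of numbers, 7 for each row, row after row: the shift along the tool's x, y, z normalised to -1 to 1, where 1 is 20 mm, then the turn, a rotation vector about the tool's x, y, z normalised to -1 to 1, where 1 is 4 degrees, then the opening, from 0 (shut) to 1 (fully open). In form: [x, y, z, rx, ry, rz, claw, x, y, z, rx, ry, rz, claw, ...]. A call has exactly 8 rows; each row shifts and turns the commanded pose from where the row before left it, along the tool's axes as they then stand; what a row does not reach is not made up. A row lasts 1/12 s, in which the tool goes at most 41.7 mm and 7.16 degrees, less where a joint would pass 70% of its speed; a pose out of reach is approached as far as the arm can. A call with a number of a shift or a turn outside -1 to 1 is refused whole. A call with a gripper value outside its range is refused whole. The fingers move at their own pace and stop on an object; "grip_force" is the grip in N (left out, the last holds). Time passes only in rows, so rows that do not move let the fingers close, or fill a call up. It gives the time, the measured TCP pose, the force, the opening and the grip force at its end, in the units of the state.
- get_obs(): the state, without advancing time (a new reading comes with each control period).
- read_camera(name): name is "scene" or "top" or "wrist"; returns a dict with "color" (400x640x3 uint8, blue, green, red), "fx", "fy", "cx", "cy" (pixels), "rvec" (rotation vector, rad) and "tvec" (3), from world to camera coordinates, as OpenCV has them. Camera axes: x right, y down, z forward; pixel columns grow to the right and rows downward; lengths in m; the calibration is good to about 2 mm. A picture is of the moment at which its call begins. There is no depth.
- hand_in(): hands the job in; it is judged then, once.
The state is a dict: "t": time; "q": joint angles; "joint_vel": joint speeds; "joint_torque": joint torques, N m; "eef_pos": TCP position; "tool_rot": TCP orientation; "contact_force": force on the tool from outside, world axes, zero at the start; "torque": the same for the moment, N m; "gripper_width": opening from 0.0 (shut) to 1.0 (fully open); "grasp_force": force on a finger pad.
Only numpy, scipy, OpenCV 4.12 (cv2) and the standard library are available. Lean on these libraries where they do the work, as an engineer would, in place of code of your own. Each camera call takes 0.05 s, during which the arm holds its last target. There are 200 camera calls.

## Working session

There is one attempt and no reset: what is moved stays moved. The work goes in short steps, Python scripts to look and compute and a tool call to move; the robot and the scene stay as the last step left them, time stands still between calls to the robot, and variables do not carry over. Pictures are saved under pics/ and viewed, at most 14 in all, crops included, and the job is handed in when it is done.

Besides the shell and the picture viewer there is one more tool, called after "Request:" by a JSON object that holds its "fn" and its "kwargs". jog_arm: Moves the arm, as the interface text tells. Scaled input: -1 to 1 covers 20 mm each way for a shift and 4 degrees each way for a turn. Its arguments: {"type":"object","properties":{"moves":{"type":"array"},"grip_force":{"type":"number"}},"required":["moves"]}

```bash
mkdir -p pics; ls; python3 - <<'E'
from station import *
import cv2,numpy as np
print(get_obs())
for n in("scene","top"):
    c=read_camera(n); cv2.imwrite(f"pics/{n}0.png",c["color"]); np.save(f"pics/{n}0.npy",c,allow_pickle=True)
    R=cv2.Rodrigues(np.array(c["rvec"],float))[0]; print(n,c["fx"],c["cx"],c["cy"],"cam pos",-R.T@np.array(c["tvec"]).ravel())
E
```

```text
pics
{'t': 0.0, 'q': array([-1.2251042 ,  0.47778736,  0.0223152 ,  1.5564379 , -0.01149601,
        1.10930597, -0.08310879]), 'joint_vel': array([ 6.66908608e-05,  1.51280293e-04,  4.17250036e-04, -4.13647122e-04,
        2.28351685e-04, -1.15738645e-03, -9.24004204e-04]), 'joint_torque': array([ 1.56475317e-04, -5.96471000e+01,  1.60806734e+00, -2.81188631e+01,
        1.25275698e-02,  9.50299582e-03,  2.82631220e-06]), 'eef_pos': array([0.29564719, 0.60615584, 0.23033951]), 'tool_rot': array([-1.41523434e-04,  2.24936341e-01,  9.74373041e-01, -8.94252915e-04]), 'contact_force': array([-0.64078289,  0.3593834 , -0.55065374]), 'torque': array([-0.02308115,  0.04951757, -0.04760029]), 'grasp_force': 0.0, 'gripper_width': 1.0009886708447773}
scene 382.464890020892 320.5760369152806 206.7128735614721 cam pos [-0.0988529  -0.60193492  0.43386662]
top 396.5348909470143 314.7543730806747 190.6654357910384 cam pos [ 0.47635746 -0.09152458  0.96770151]
```

View pics/scene0.png

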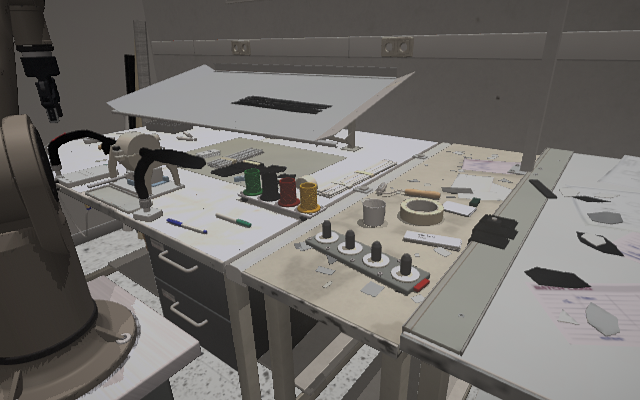

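View pics/top0.png

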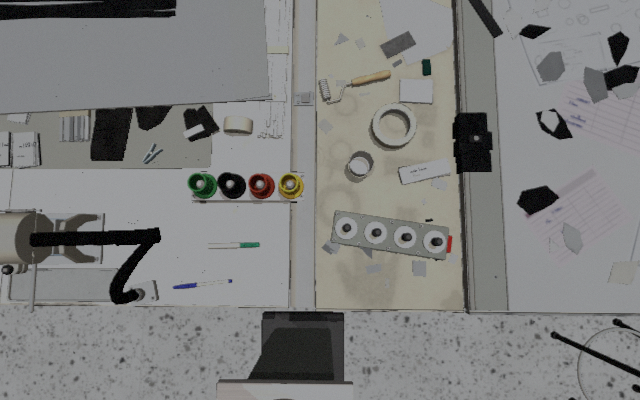

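The cooling rack runs, left to right, green (201,185), black (232,184), red (261,184), yellow (291,184). The feed rack posts are at about (347,228), (376,233), (406,237) and (436,241), with the red tongue at (449,244) on the right.

```bash
cat > h.py <<'E'
import cv2,numpy as np
from station import *
def ray(c,uv,z):
    R=cv2.Rodrigues(np.array(c["rvec"],float))[0]; t=np.array(c["tvec"],float).ravel()
    o=-R.T@t; d=R.T@np.array([(uv[0]-c["cx"])/c["fx"],(uv[1]-c["cy"])/c["fy"],1.])
    return (o+d*(z-o[2])/d[2])
def proj(c,p):
    R=cv2.Rodrigues(np.array(c["rvec"],float))[0]; q=R@np.array(p)+np.array(c["tvec"],float).ravel()
    return q[:2]/q[2]*[c["fx"],c["fy"]]+[c["cx"],c["cy"]]
E
python3 - <<'E'
from h import *
c=np.load("pics/top0.npy",allow_pickle=True).item(); im=c["color"]
hsv=cv2.cvtColor(im,cv2.COLOR_BGR2HSV)
# washers
m=((hsv[...,2]>195)&(hsv[...,1]<25)).astype(np.uint8); m[:205]=0;m[265:]=0;m[:,:328]=0;m[:,450:]=0
n,l,s,ct=cv2.connectedComponentsWithStats(m)
for i in range(1,n):
    if s[i,4]>80:
        pts=np.argwhere(l==i)[:,::-1].astype(np.float32); (u,v),r=cv2.minEnclosingCircle(pts)
        print("washer",s[i],np.round((u,v,r),1),np.round(ray(c,(u,v),.021),4))
for nm,lo,hi,x in(("green",(45,90,30),(85,255,255),(185,220)),("red",(0,90,40),(9,255,255),(245,278)),("yellow",(14,110,60),(32,255,255),(275,306)),("black",(0,0,0),(180,255,60),(215,250))):
    m=cv2.inRange(hsv,lo,hi); m[:165]=0;m[205:]=0;m[:,:x[0]]=0;m[:,x[1]:]=0
    p=np.argwhere(m)[:,::-1]; print(nm,len(p),p.min(0),p.max(0),p.mean(0))
a=cv2.resize(im[165:208,180:315],None,fx=5.9,fy=5.9,interpolation=2); b=cv2.resize(im[205:265,325:460],None,fx=5.9,fy=5.9,interpolation=2)
cv2.imwrite("pics/crop1.png",np.vstack([a,b])[:600,:800])
E
```

```text
green 423 [188 173] [217 197] [203.6855792  185.43262411]
red 350 [249 174] [274 198] [262.46285714 186.2       ]
yellow 381 [279 173] [303 198] [290.92388451 186.76902887]
black 510 [217 173] [245 198] [231.55098039 185.04705882]
```

View pics/crop1.png

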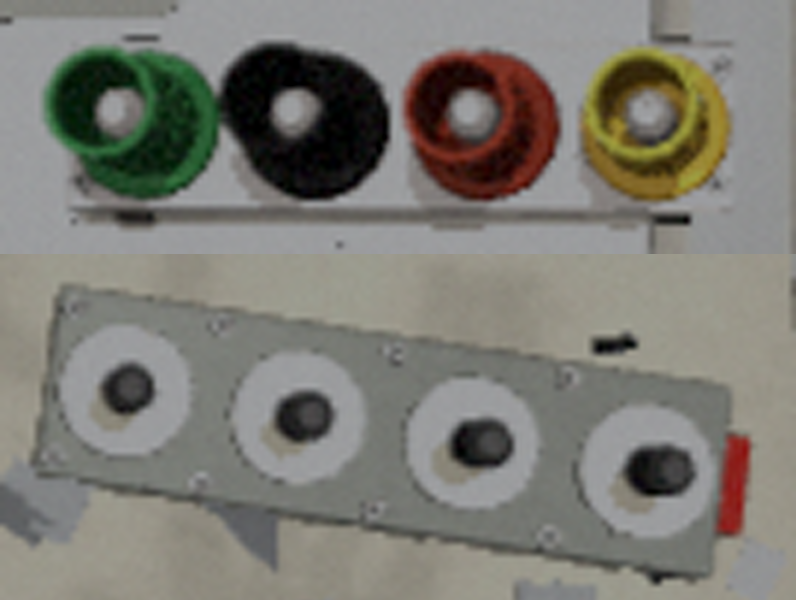

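The crop shows the tube rims at about (101,102), (459,104) and (641,103). The washers are centred at about (124.5,390), (299.5,417), (473.5,443) and (647,471).

```bash
python3 - <<'E'
from h import *
c=np.load("pics/top0.npy",allow_pickle=True).item()
f=lambda x,y,o:((x+.5)/5.9-.5+o[0],(y+.5)/5.9-.5+o[1])
T=[ray(c,f(x,y,(180,165)),.085)[:2] for x,y in((101,102),(459.5,104),(641,103))]
P=[ray(c,f(x,y-254,(325,205)),.021)[:2] for x,y in((124.5,390),(299.5,417),(473.5,443),(647,471))]
T=np.array(T);P=np.array(P)
print(T);print(P,np.diff(P,axis=0))
# line fits with known pitch
def fit(pts,k):
    A=np.c_[np.ones(len(k)),k]; s=np.linalg.lstsq(A,pts,rcond=None)[0]; d=s[1]/np.linalg.norm(s[1]); return s[0],d,np.linalg.norm(s[1])
for pts,k,nm in((T,[.105,-.035,-.105],"cool"),(P,[.105,.035,-.035,-.105],"test")):
    o,d,sc=fit(pts,np.array(k)); print(nm,o,d,sc,"yaw deg",np.degrees(np.arctan2(-d[0],d[1])))
    for y in(.105,.035,-.035,-.105): print(np.round(o+d*y,4))
s=np.load("pics/scene0.npy",allow_pickle=True).item()
for p in T: print(proj(s,[*p,.085]))
for p in P: print(proj(s,[*p,.061]))
for nm,uv,z in (("cup",(360,165),.05),("marker L",(209,245),.007),("markR",(260,245),.007),("former",(425,172),.037),("lamp tip",(158,237),.1),("lamp end",(125,295),.1),("tape",(238,124),.03),("boardcorner",(270,95),.2)): print(nm,np.round(ray(c,uv,z),3))
o=get_obs(); from scipy.spatial.transform import Rotation as Ro
w,x,y,z=o["tool_rot"]; print(Ro.from_quat([x,y,z,w]).as_matrix().round(3))
b=s["color"][80:290,40:460]; cv2.imwrite("pics/crop2.png",cv2.resize(b,None,fx=1.9,fy=1.9,interpolation=2))
E
```

```text
[[ 0.60754778  0.19580174]
 [ 0.60722742  0.05766156]
 [ 0.60784313 -0.01190135]]
[[ 0.5083716  -0.14445891]
 [ 0.49798133 -0.21455323]
 [ 0.48804902 -0.28383361]
 [ 0.47738251 -0.35248133]] [[-0.01039027 -0.07009432]
 [-0.00993231 -0.06928038]
 [-0.01066651 -0.06864771]]
cool [0.60752919 0.0920558 ] [-8.88647057e-04  9.99999605e-01] 0.9887274448845015 yaw deg 0.05091573256954844
[0.6074 0.1971]
[0.6075 0.1271]
[0.6076 0.0571]
[ 0.6076 -0.0129]
test [ 0.49294611 -0.24883177] [0.1468019  0.98916591] 1.001345278745209 yaw deg -8.441637294658491
[ 0.5084 -0.145 ]
[ 0.4981 -0.2142]
[ 0.4878 -0.2835]
[ 0.4775 -0.3527]
[251.73012272 171.02390763]
[287.5471553  180.23858332]
[307.92256586 185.34183416]
[326.51316131 220.71096271]
[350.51113521 230.91405487]
[377.24988933 242.1769357 ]
[406.97981367 254.97364869]
cup [ 0.654 -0.177  0.05 ]
marker L [0.465 0.184 0.007]
markR [0.466 0.061 0.007]
former [ 0.64  -0.331  0.037]
lamp tip [0.483 0.271 0.1  ]
lamp end [0.358 0.336 0.1  ]
tape [0.759 0.118 0.03 ]
boardcorner [0.768 0.017 0.2  ]
[[-0.899  0.438 -0.001]
 [ 0.438  0.899 -0.002]
 [-0.    -0.002 -1.   ]]
```

View pics/crop2.png

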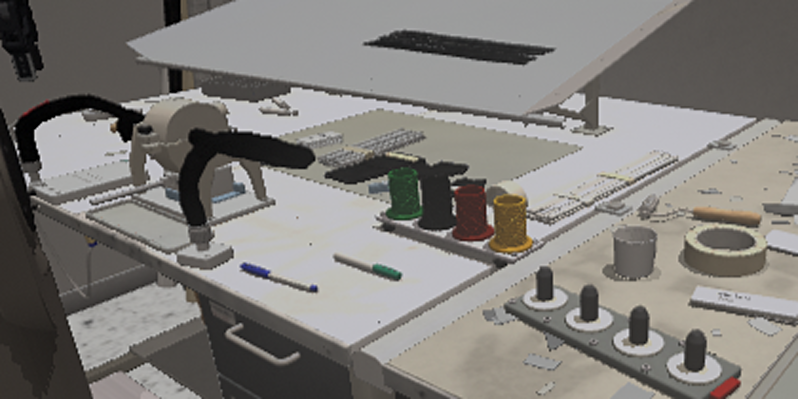

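The scene view confirms the same row order, and the bystanders lie clear of both racks. The black lamp arm, with its tip near (204,163) in the full scene picture, needs clearance. I'll turn the tool first so the fingers close across the row, and rise a little as it turns.

Request:
{"fn": "jog_arm", "kwargs": {"moves": [0, 0, -0.5, 0, 0, 1, 1, 0, 0, -0.5, 0, 0, 1, 1, 0, 0, -0.5, 0, 0, 1, 1, 0, 0, -0.5, 0, 0, 1, 1, 0, 0, -0.5, 0, 0, 1, 1, 0, 0, -0.5, 0, 0, 1, 1, 0, 0, 0, 0, 0, 1, 1, 0, 0, 0, 0, 0, 1, 1], "grip_force": 40}}

```text
t: 0.77
eef_pos: [0.2959, 0.6068, 0.2917]
tool_rot: [-0.0, 0.486, 0.874, 0.0]
contact_force: [-0.6, 0.5, -1.4]
gripper_width: 1.0
grasp_force: 0.0
```

Request:
{"fn": "jog_arm", "kwargs": {"moves": [0, 0, 0, 0, 0, 1, 1, 0, 0, 0, 0, 0, 1, 1, 0, 0, 0, 0, 0, 1, 1, 0, 0, 0, 0, 0, 1, 1, 0, 0, 0, 0, 0, 1, 1, 0, 0, 0, 0, 0, 1, 1, 0, 0, 0, 0, 0, 1, 1, 0, 0, 0, 0, 0, 1, 1]}}

```text
t: 1.43
eef_pos: [0.2957, 0.6064, 0.2907]
tool_rot: [0.0, 0.708, 0.706, -0.001]
contact_force: [-0.4, -0.3, 0.4]
gripper_width: 1.001
grasp_force: 0.0
```

```bash
python3 - <<'E'
from h import *
t=np.load("pics/top0.npy",allow_pickle=True).item();s=np.load("pics/scene0.npy",allow_pickle=True).item()
def P(c):
    R=cv2.Rodrigues(np.array(c["rvec"],float))[0]; return np.array([[c["fx"],0,c["cx"]],[0,c["fy"],c["cy"]],[0,0,1]])@np.c_[R,np.array(c["tvec"],float).ravel()]
for nm,a,b in(("lamp tip",(158,237),(204,163)),("lamp bend",(125,295),(146,208)),("board corner",(270,97),(317,139))):
    X=cv2.triangulatePoints(P(t),P(s),np.array(a,float),np.array(b,float)); print(nm,(X[:3]/X[3]).ravel().round(3))
o=get_obs();print(o["eef_pos"],o["tool_rot"],o["q"].round(2))
E
```

```text
lamp tip [0.487 0.254 0.132]
lamp bend [0.356 0.369 0.021]
board corner [0.759 0.04  0.171]
[0.29570518 0.60643476 0.29068531] [ 2.06278633e-04  7.08313150e-01  7.05898131e-01 -5.16788150e-04] [-1.39  0.44  0.26  1.5  -0.12  1.22 -1.12]
```

Request:
{"fn": "jog_arm", "kwargs": {"moves": [-0.85, 0.65, 0, 0, 0, 0, 1, -0.85, 0.65, 0, 0, 0, 0, 1, -0.85, 0.65, 0, 0, 0, 0, 1, -0.85, 0.65, 0, 0, 0, 0, 1, -0.85, 0.65, 0, 0, 0, 0, 1, -0.85, 0.65, 0, 0, 0, 0, 1, -0.85, 0.65, 0, 0, 0, 0, 1, -0.85, 0.65, 0, 0, 0, 0, 1]}}

```text
t: 2.1
eef_pos: [0.4002, 0.4696, 0.2908]
tool_rot: [0.0, 0.707, 0.707, -0.0]
contact_force: [-0.2, 0.2, -0.5]
gripper_width: 1.0
grasp_force: 0.0
```

Request:
{"fn": "jog_arm", "kwargs": {"moves": [-0.85, 0.65, 0, 0, 0, 0, 1, -0.85, 0.65, 0, 0, 0, 0, 1, -0.85, 0.65, 0, 0, 0, 0, 1, -0.85, 0.65, 0, 0, 0, 0, 1, -0.85, 0.65, 0, 0, 0, 0, 1, -0.85, 0.65, 0, 0, 0, 0, 1, -0.85, 0.65, 0, 0, 0, 0, 1, -0.85, 0.65, 0, 0, 0, 0, 1]}}

```text
t: 2.77
eef_pos: [0.5042, 0.3336, 0.2909]
tool_rot: [-0.0, 0.707, 0.707, -0.0]
contact_force: [0.6, -0.1, -0.0]
gripper_width: 0.998
grasp_force: 0.0
```

Request:
{"fn": "jog_arm", "kwargs": {"moves": [-0.85, 0.65, 0.5, 0, 0, 0, 1, -0.85, 0.65, 0.5, 0, 0, 0, 1, -0.85, 0.65, 0.5, 0, 0, 0, 1, -0.85, 0.65, 0.5, 0, 0, 0, 1, -0.85, 0.65, 0.5, 0, 0, 0, 1, -0.85, 0.65, 0.5, 0, 0, 0, 1, -0.85, 0.65, 0, 0, 0, 0, 1, -0.85, 0.65, 0, 0, 0, 0, 1]}}

```text
t: 3.43
eef_pos: [0.6076, 0.1976, 0.23]
tool_rot: [-0.0, 0.707, 0.707, -0.001]
contact_force: [0.0, -0.0, -0.3]
gripper_width: 0.999
grasp_force: 0.0
```

```bash
python3 - <<'E'
from h import *
c=read_camera("wrist"); cv2.imwrite("pics/w1.png",c["color"]); np.save("pics/w1.npy",c,allow_pickle=True)
o=get_obs();print(o["eef_pos"],o["tool_rot"])
for y in(.1971,.1271,.0571,-.0129): print(proj(c,[.6075,y,.085]))
E
```

```text
[0.61062247 0.19236476 0.23073615] [ 0.00159785  0.70906455  0.70514114 -0.00093613]
[323.11422446 187.85536756]
[323.25696036 262.1875471 ]
[323.38066048 326.60651464]
[323.48889478 382.97139384]
```

View pics/w1.png

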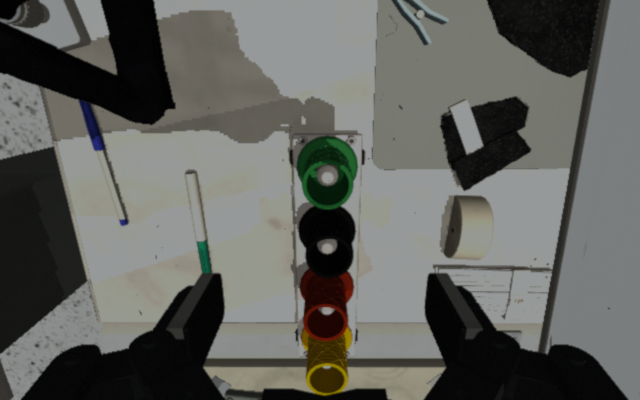

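The wrist view shows the green rim at (328,186), black (329,254), red (326,322) and yellow (327,379), within about 5 px of where I predicted. The cream block at (467,228) is the former, well off to the side. I'll go lower, let the arm settle and measure again.

Request:
{"fn": "jog_arm", "kwargs": {"moves": [0, 0, 0.6, 0, 0, 0, 1, 0, 0, 0.6, 0, 0, 0, 1, 0, 0, 0.6, 0, 0, 0, 1, 0, 0, 0.7, 0, 0, 0, 1, 0, 0, 0.5, 0, 0, 0, 1, 0, 0, 0, 0, 0, 0, 1, 0, 0, 0, 0, 0, 0, 1, 0, 0, 0, 0, 0, 0, 1]}}

```text
t: 4.15
eef_pos: [0.608, 0.1992, 0.1716]
tool_rot: [0.0, 0.707, 0.707, 0.0]
contact_force: [0.5, 0.0, -1.4]
gripper_width: 0.997
grasp_force: 0.0
```

```bash
python3 - <<'E'
from h import *
c=read_camera("wrist"); cv2.imwrite("pics/w2.png",c["color"])
o=get_obs();print(o["eef_pos"],o["tool_rot"])
for y in(.1971,.1271,.0571,-.0129): print(proj(c,[.6075,y,.085]))
cv2.imwrite("pics/w2c.png",cv2.resize(c["color"][130:400,240:420],None,fx=2.2,fy=2.2,interpolation=2))
E
```

```text
[0.60824848 0.1990891  0.17194595] [1.77097110e-04 7.06980980e-01 7.07232337e-01 5.32488095e-04]
[321.84151518 214.67732699]
[322.07948603 302.03534603]
[322.27983119 375.58114075]
[322.4508204  438.35050332]
```

View pics/w2c.png

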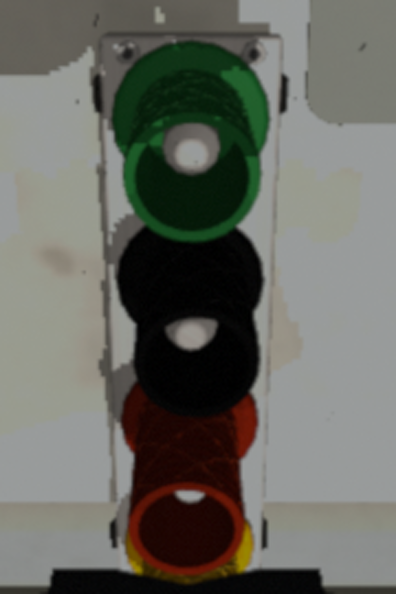

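The settled rims sit about 4 mm from the top-camera estimate in both axes, so I'll use the average, x 0.6095 and y 0.199. Now I'll descend and grip the green tube.

Request:
{"fn": "jog_arm", "kwargs": {"moves": [0, 0.08, 0.93, 0, 0, 0, 1, 0, 0, 0.93, 0, 0, 0, 1, 0, 0, 0.93, 0, 0, 0, 1, 0, 0, 0.93, 0, 0, 0, 1, 0, 0, 0.93, 0, 0, 0, 1, 0, 0, 0.93, 0, 0, 0, 1, 0, 0, 0.92, 0, 0, 0, 1, 0, 0, 0, 0, 0, 0, 1]}}

```text
t: 4.87
eef_pos: [0.6076, 0.1984, 0.0386]
tool_rot: [-0.001, 0.707, 0.707, -0.002]
contact_force: [-0.9, -0.9, -0.3]
gripper_width: 1.003
grasp_force: 0.0
```

Request:
{"fn": "jog_arm", "kwargs": {"moves": [0, 0, 0, 0, 0, 0, 0.3, 0, 0, 0, 0, 0, 0, 0.3, 0, 0, 0, 0, 0, 0, 0.3, 0, 0, 0, 0, 0, 0, 0.3, 0, 0, 0, 0, 0, 0, 0.3, 0, 0, 0, 0, 0, 0, 0.3, 0, 0, 0, 0, 0, 0, 0.3, 0, 0, 0, 0, 0, 0, 0.3], "grip_force": 40}}

```text
t: 5.53
eef_pos: [0.6107, 0.1991, 0.0431]
tool_rot: [0.0, 0.707, 0.707, 0.001]
contact_force: [-1.0, -0.4, 6.4]
gripper_width: 0.494
grasp_force: 41.1
```

Request:
{"fn": "jog_arm", "kwargs": {"moves": [0, 0, -0.6, 0, 0, 0, 0.3, 0, 0, -1, 0, 0, 0, 0.3, 0, 0, -1, 0, 0, 0, 0.3, 0, 0, -1, 0, 0, 0, 0.3, 0, 0, -1, 0, 0, 0, 0.3, 0, 0, -0.9, 0, 0, 0, 0.3, -0.5, 0, -0.5, 0, 0, 0, 0.3, -1, -0.25, 0, 0, 0, 0, 0.3]}}

```text
t: 6.2
eef_pos: [0.6063, 0.1713, 0.1644]
tool_rot: [0.001, 0.706, 0.709, 0.003]
contact_force: [1.4, 0.9, -1.0]
gripper_width: 0.496
grasp_force: 40.7
```

Request:
{"fn": "jog_arm", "kwargs": {"moves": [-1, -0.25, 0, 0, 0, 0, 0.3, -1, -0.25, 0, 0, 0, 0, 0.3, -1, -0.25, 0, 0, 0, 0, 0.3, -1, -0.25, 0, 0, 0, 0, 0.3, -1, -0.25, 0, 0, 0, 0, 0.3, -1, -0.25, 0, 0, 0, 0, 0.3, -1, -0.25, 0, 0, 0, 0, 0.3, -1, -0.25, 0, 0, 0, 0, 0.3]}}

```text
t: 6.87
eef_pos: [0.5635, 0.0068, 0.1615]
tool_rot: [-0.0, 0.707, 0.707, -0.0]
contact_force: [-0.8, 0.5, -0.2]
gripper_width: 0.499
grasp_force: 40.7
```

Request:
{"fn": "jog_arm", "kwargs": {"moves": [-1, -0.25, 0, 0, 0, 0, 0.3, -1, -0.25, 0, 0, 0, 0, 0.3, -1, -0.25, 0, 0, 0, 0, 0.3, -1, -0.25, 0, 0, 0, 0, 0.3, -1, -0.25, 0, 0, 0, 0, 0.3, -1, -0.25, 0, 0, 0, 0, 0.3, -1, -0.25, 0, 0, 0, 0, 0.3, -1, -0.25, 0, 0, 0, 0, 0.3]}}

```text
t: 7.53
eef_pos: [0.5233, -0.153, 0.1615]
tool_rot: [-0.0, 0.707, 0.707, -0.0]
contact_force: [0.3, -0.7, -0.6]
gripper_width: 0.498
grasp_force: 40.7
```

Request:
{"fn": "jog_arm", "kwargs": {"moves": [-1, -0.25, 0, 0, 0, 0, 0.3, -1, -0.25, 0, 0, 0, 0, 0.3, -1, -0.25, 0, 0, 0, 0, 0.3, -1, -0.25, 0, 0, 0, 0, 0.3, -1, -0.25, 0, 0, 0, 0, 0.3, -1, -0.25, 0, 0, 0, 0, 0.3, -1, -0.25, 0, 0, 0, 0, 0.3, -0.6, -0.2, 0, 0, 0, 0, 0.3]}}

```text
t: 8.2
eef_pos: [0.4837, -0.3062, 0.1616]
tool_rot: [0.0, 0.708, 0.706, -0.0]
contact_force: [-0.9, 0.1, -1.0]
gripper_width: 0.493
grasp_force: 40.7
```

Request:
{"fn": "jog_arm", "kwargs": {"moves": [-0.5, -0.2, 0, 0, 0, 0, 0.3, -0.2, 0, 0, 0, 0, 0, 0.3, 0, 0, 0, 0, 0, 0, 0.3, 0, 0, 0, 0, 0, 0, 0.3, 0, 0, 0, 0, 0, 0, 0.3, 0, 0, 0, 0, 0, 0, 0.3, 0, 0, 0, 0, 0, 0, 0.3, 0, 0, 0, 0, 0, 0, 0.3]}}

```text
t: 8.87
eef_pos: [0.4818, -0.3167, 0.1613]
tool_rot: [-0.0, 0.707, 0.707, 0.0]
contact_force: [-0.7, -0.5, -0.8]
gripper_width: 0.499
grasp_force: 40.7
```

```bash
python3 - <<'E'
from h import *
c=read_camera("wrist"); cv2.imwrite("pics/w3.png",c["color"])
t=read_camera("top"); cv2.imwrite("pics/t3.png",t["color"])
o=get_obs();print(o["eef_pos"],o["tool_rot"],o["q"].round(2))
for p in([.5084,-.145],[.4981,-.2142],[.4878,-.2835],[.4775,-.3527]): print(proj(c,[*p,.061]),proj(c,[*p,.021]))
a=c["color"];b=cv2.resize(t["color"][150:270,320:480],None,fx=3.5,fy=3.5,interpolation=2)
cv2.imwrite("pics/w3c.png",a)
E
```

```text
[ 0.48159009 -0.31698352  0.16126124] [-7.41842130e-05  7.06935570e-01  7.07277946e-01  4.24430093e-05] [ 0.09  0.43  0.49  1.89 -0.25  0.89  0.71]
[369.66118211 -83.33513875] [362.40277211 -57.24982638]
[348.55648179  50.43979161] [345.00071388  54.78622861]
[331.34637932 159.66531796] [330.37985855 149.03717527]
[317.04716698 250.2911882 ] [317.92531217 229.21177269]
```

View pics/w3c.png

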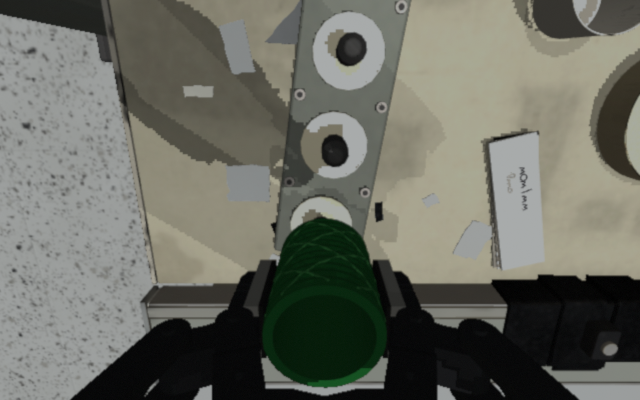

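Only the last washer, half hidden at (320,215), remains to reach. The washers at (349,51) and (334.5,147) sit about 3 mm from prediction, so I split that difference and aim for (0.479, -0.3515). I'll stop just above seating height.

Request:
{"fn": "jog_arm", "kwargs": {"moves": [-0.8, -0.13, 0, 0, 0, 0, 0.3, -0.7, 0, 0, 0, 0, 0, 0.3, -0.23, 0, 0, 0, 0, 0, 0.3, 0, 0, 0, 0, 0, 0, 0.3, 0, 0, 0.6, 0, 0, 0, 0.3, 0, 0, 0.7, 0, 0, 0, 0.3, 0, 0, 0.7, 0, 0, 0, 0.3, 0, 0, 0.7, 0, 0, 0, 0.3]}}

```text
t: 9.63
eef_pos: [0.4789, -0.3506, 0.1057]
tool_rot: [-0.001, 0.707, 0.707, 0.0]
contact_force: [-0.3, 0.3, -0.4]
gripper_width: 0.493
grasp_force: 40.7
```

Request:
{"fn": "jog_arm", "kwargs": {"moves": [0, 0, 0.8, 0, 0, 0, 0.3, 0, 0, 0.8, 0, 0, 0, 0.3, 0, 0, 0.8, 0, 0, 0, 0.3, 0, 0, 0.5, 0, 0, 0, 0.3, 0, 0, 0.3, 0, 0, 0, 0.3, 0, 0, 0, 0, 0, 0, 0.3, 0, 0, 0, 0, 0, 0, 0.3, 0, 0, 0, 0, 0, 0, 0.3]}}

```text
t: 10.3
eef_pos: [0.4794, -0.3522, 0.044]
tool_rot: [0.001, 0.707, 0.707, 0.0]
contact_force: [-0.2, -0.4, -0.5]
gripper_width: 0.496
grasp_force: 40.7
```

Request:
{"fn": "jog_arm", "kwargs": {"moves": [0, 0, 0.08, 0, 0, 0, 0.3, 0, 0, 0.08, 0, 0, 0, 0.3, 0, 0, 0.08, 0, 0, 0, 0.3, 0, 0, 0.04, 0, 0, 0, 0.3, 0, 0, 0, 0, 0, 0, 0.3, 0, 0, 0, 0, 0, 0, 0.3, 0, 0, 0, 0, 0, 0, 0.3, 0, 0, 0, 0, 0, 0, 0.3]}}

```text
t: 10.97
eef_pos: [0.4792, -0.3521, 0.039]
tool_rot: [0.0, 0.707, 0.707, 0.0]
contact_force: [-2.5, 2.8, 10.2]
gripper_width: 0.493
grasp_force: 41.9
```

```bash
python3 - <<'E'
from h import *
s=read_camera("scene"); cv2.imwrite("pics/s4.png",cv2.resize(s["color"][190:320,290:450],None,fx=4,fy=4,interpolation=2))
o=get_obs();print(o["eef_pos"],o["contact_force"])
E
```

```text
[ 0.47921085 -0.35212869  0.03901281] [-2.40424137  3.15334421 10.16544107]
```

View pics/s4.png

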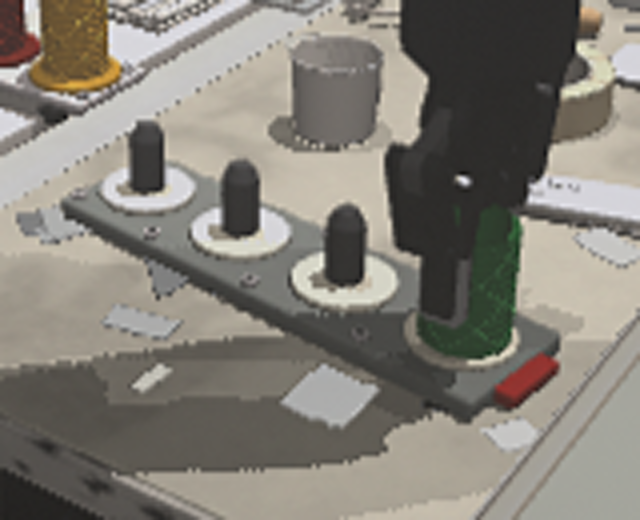

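The green tube stands flush on the washer at the red-tongue end with about 10 N of contact. Release it and go back for black.

Request:
{"fn": "jog_arm", "kwargs": {"moves": [0, 0, 0, 0, 0, 0, 1, 0, 0, 0, 0, 0, 0, 1, 0, 0, 0, 0, 0, 0, 1, 0, 0, 0, 0, 0, 0, 1, 0, 0, 0, 0, 0, 0, 1, 0, 0, -0.4, 0, 0, 0, 1, 0, 0, -0.8, 0, 0, 0, 1, 0, 0, -1, 0, 0, 0, 1]}}

```text
t: 11.68
eef_pos: [0.478, -0.3514, 0.0815]
tool_rot: [-0.001, 0.707, 0.707, -0.0]
contact_force: [-0.2, -0.2, 0.6]
gripper_width: 1.001
grasp_force: 0.0
```

Request:
{"fn": "jog_arm", "kwargs": {"moves": [0, 0, -1, 0, 0, 0, 1, 0, 0, -1, 0, 0, 0, 1, 0, 0, -1, 0, 0, 0, 1, 0.5, 0.1, -1, 0, 0, 0, 1, 1, 0.27, 0, 0, 0, 0, 1, 1, 0.27, 0, 0, 0, 0, 1, 1, 0.27, 0, 0, 0, 0, 1, 1, 0.27, 0, 0, 0, 0, 1]}}

```text
t: 12.35
eef_pos: [0.5026, -0.2611, 0.1624]
tool_rot: [0.0, 0.707, 0.707, 0.0]
contact_force: [-0.9, 0.2, 0.5]
gripper_width: 0.999
grasp_force: 0.0
```

Request:
{"fn": "jog_arm", "kwargs": {"moves": [1, 0.27, 0, 0, 0, 0, 1, 1, 0.27, 0, 0, 0, 0, 1, 1, 0.27, 0, 0, 0, 0, 1, 1, 0.27, 0, 0, 0, 0, 1, 1, 0.27, 0, 0, 0, 0, 1, 1, 0.27, 0, 0, 0, 0, 1, 1, 0.27, 0, 0, 0, 0, 1, 1, 0.27, 0, 0, 0, 0, 1]}}

```text
t: 13.02
eef_pos: [0.5458, -0.101, 0.1623]
tool_rot: [0.0, 0.707, 0.707, 0.0]
contact_force: [0.1, 0.1, 0.1]
gripper_width: 1.0
grasp_force: 0.0
```

Request:
{"fn": "jog_arm", "kwargs": {"moves": [1, 0.27, 0, 0, 0, 0, 1, 1, 0.27, 0, 0, 0, 0, 1, 1, 0.27, 0, 0, 0, 0, 1, 1, 0.27, 0, 0, 0, 0, 1, 1, 0.27, 0, 0, 0, 0, 1, 1, 0.27, 0, 0, 0, 0, 1, 1, 0.27, 0, 0, 0, 0, 1, 1, 0.27, 0, 0, 0, 0, 1]}}

```text
t: 13.68
eef_pos: [0.5891, 0.059, 0.1623]
tool_rot: [0.0, 0.707, 0.707, 0.0]
contact_force: [0.2, 0.4, 1.0]
gripper_width: 1.002
grasp_force: 0.0
```

Request:
{"fn": "jog_arm", "kwargs": {"moves": [1, 0.27, 0, 0, 0, 0, 1, 1, 0.27, 0, 0, 0, 0, 1, 0.8, 0.2, 0, 0, 0, 0, 1, 0.4, 0.1, 0, 0, 0, 0, 1, 0, 0, 0, 0, 0, 0, 1, 0, 0, 0, 0, 0, 0, 1, 0, 0, 0, 0, 0, 0, 1, 0, 0, 0, 0, 0, 0, 1]}}

```text
t: 14.35
eef_pos: [0.6056, 0.1202, 0.1618]
tool_rot: [0.0, 0.708, 0.706, -0.0]
contact_force: [0.5, 1.5, -1.1]
gripper_width: 1.002
grasp_force: 0.0
```

```bash
python3 - <<'E'
from h import *
s=read_camera("scene"); cv2.imwrite("pics/s5.png",cv2.resize(s["color"][130:300,190:450],None,fx=3,fy=3,interpolation=2))
o=get_obs();print(o["eef_pos"],o["contact_force"])
E
```

```text
[0.60559633 0.12042452 0.16180337] [ 0.44218755 -0.32259132  0.02883464]
```

View pics/s5.png

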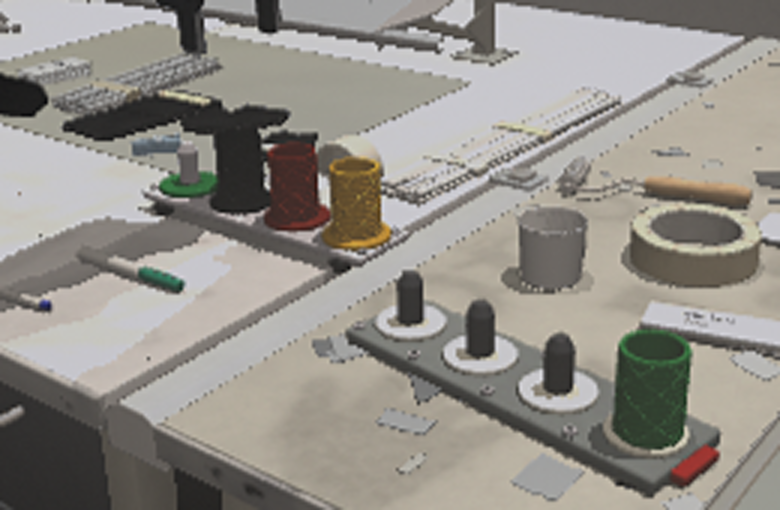

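The green tube now stands free and upright on the right-hand post, and the other three tubes are undisturbed. Next, black.

Request:
{"fn": "jog_arm", "kwargs": {"moves": [0.43, 0.22, 0, 0, 0, 0, 1, 0, 0, 0, 0, 0, 0, 1, 0, 0, 0.8, 0, 0, 0, 1, 0, 0, 1, 0, 0, 0, 1, 0, 0, 1, 0, 0, 0, 1, 0, 0, 1, 0, 0, 0, 1, 0, 0, 1, 0, 0, 0, 1, 0, 0, 0.8, 0, 0, 0, 1]}}

```text
t: 15.07
eef_pos: [0.6097, 0.131, 0.0481]
tool_rot: [-0.0, 0.707, 0.707, -0.0]
contact_force: [0.0, 0.5, -0.3]
gripper_width: 1.0
grasp_force: 0.0
```

Request:
{"fn": "jog_arm", "kwargs": {"moves": [0, 0, 0.4, 0, 0, 0, 1, 0, 0, 0, 0, 0, 0, 1, 0, 0, 0, 0, 0, 0, 0.3, 0, 0, 0, 0, 0, 0, 0.3, 0, 0, 0, 0, 0, 0, 0.3, 0, 0, 0, 0, 0, 0, 0.3, 0, 0, 0, 0, 0, 0, 0.3, 0, 0, 0, 0, 0, 0, 0.3]}}

```text
t: 15.73
eef_pos: [0.611, 0.1309, 0.0431]
tool_rot: [0.0, 0.707, 0.707, 0.001]
contact_force: [-1.2, 0.1, 7.0]
gripper_width: 0.509
grasp_force: 40.5
```

Request:
{"fn": "jog_arm", "kwargs": {"moves": [0, 0, -0.6, 0, 0, 0, 0.3, 0, 0, -1, 0, 0, 0, 0.3, 0, 0, -1, 0, 0, 0, 0.3, 0, 0, -1, 0, 0, 0, 0.3, 0, 0, -1, 0, 0, 0, 0.3, 0, 0, -0.9, 0, 0, 0, 0.3, -0.5, 0, -0.5, 0, 0, 0, 0.3, -1, -0.3, 0, 0, 0, 0, 0.3]}}

```text
t: 16.4
eef_pos: [0.6063, 0.1032, 0.1648]
tool_rot: [0.001, 0.706, 0.709, 0.003]
contact_force: [0.5, -0.4, -1.3]
gripper_width: 0.507
grasp_force: 40.8
```

Request:
{"fn": "jog_arm", "kwargs": {"moves": [-1, -0.3, 0, 0, 0, 0, 0.3, -1, -0.3, 0, 0, 0, 0, 0.3, -1, -0.3, 0, 0, 0, 0, 0.3, -1, -0.3, 0, 0, 0, 0, 0.3, -1, -0.3, 0, 0, 0, 0, 0.3, -1, -0.3, 0, 0, 0, 0, 0.3, -1, -0.3, 0, 0, 0, 0, 0.3, -1, -0.3, 0, 0, 0, 0, 0.3]}}

```text
t: 17.07
eef_pos: [0.5551, -0.0611, 0.1619]
tool_rot: [-0.0, 0.707, 0.707, -0.0]
contact_force: [-0.1, -0.4, -1.5]
gripper_width: 0.508
grasp_force: 40.8
```

Request:
{"fn": "jog_arm", "kwargs": {"moves": [-1, -0.3, 0, 0, 0, 0, 0.3, -1, -0.3, 0, 0, 0, 0, 0.3, -1, -0.3, 0, 0, 0, 0, 0.3, -1, -0.3, 0, 0, 0, 0, 0.3, -1, -0.3, 0, 0, 0, 0, 0.3, -1, -0.3, 0, 0, 0, 0, 0.3, -1, -0.3, 0, 0, 0, 0, 0.3, -1, -0.3, 0, 0, 0, 0, 0.3]}}

```text
t: 17.73
eef_pos: [0.5069, -0.2209, 0.1619]
tool_rot: [-0.0, 0.707, 0.707, -0.0]
contact_force: [0.0, -0.4, 0.0]
gripper_width: 0.502
grasp_force: 40.8
```

Request:
{"fn": "jog_arm", "kwargs": {"moves": [-1, -0.3, 0, 0, 0, 0, 0.3, -1, -0.3, 0, 0, 0, 0, 0.3, -0.8, -0.3, 0, 0, 0, 0, 0.3, -0.35, -0.1, 0, 0, 0, 0, 0.3, 0, 0, 0, 0, 0, 0, 0.3, 0, 0, 0, 0, 0, 0, 0.3, 0, 0, 0, 0, 0, 0, 0.3, 0, 0, 0, 0, 0, 0, 0.3]}}

```text
t: 18.4
eef_pos: [0.4887, -0.2809, 0.1616]
tool_rot: [-0.0, 0.706, 0.708, 0.0]
contact_force: [0.5, 0.6, -0.5]
gripper_width: 0.506
grasp_force: 40.8
```

Request:
{"fn": "jog_arm", "kwargs": {"moves": [-0.05, 0, 0.6, 0, 0, 0, 0.3, 0, 0, 0.8, 0, 0, 0, 0.3, 0, 0, 0.8, 0, 0, 0, 0.3, 0, 0, 0.8, 0, 0, 0, 0.3, 0, 0, 0.8, 0, 0, 0, 0.3, 0, 0, 0.8, 0, 0, 0, 0.3, 0, 0, 0.8, 0, 0, 0, 0.3, 0, 0, 0.5, 0, 0, 0, 0.3]}}

```text
t: 19.07
eef_pos: [0.4873, -0.2821, 0.0413]
tool_rot: [-0.001, 0.707, 0.708, -0.0]
contact_force: [0.9, -0.4, -0.4]
gripper_width: 0.506
grasp_force: 40.8
```

Request:
{"fn": "jog_arm", "kwargs": {"moves": [0, 0, 0.08, 0, 0, 0, 0.3, 0, 0, 0.08, 0, 0, 0, 0.3, 0, 0, 0.08, 0, 0, 0, 0.3, 0, 0, 0.01, 0, 0, 0, 0.3, 0, 0, 0, 0, 0, 0, 0.3, 0, 0, 0, 0, 0, 0, 0.3, 0, 0, 0, 0, 0, 0, 0.3, 0, 0, 0, 0, 0, 0, 0.3]}}

```text
t: 19.73
eef_pos: [0.4884, -0.2834, 0.0391]
tool_rot: [0.0, 0.707, 0.707, 0.0]
contact_force: [0.3, 0.9, 1.3]
gripper_width: 0.504
grasp_force: 40.9
```

Request:
{"fn": "jog_arm", "kwargs": {"moves": [0, 0, 0.04, 0, 0, 0, 0.3, 0, 0, 0, 0, 0, 0, 0.3, 0, 0, 0, 0, 0, 0, 1, 0, 0, 0, 0, 0, 0, 1, 0, 0, 0, 0, 0, 0, 1, 0, 0, 0, 0, 0, 0, 1, 0, 0, 0, 0, 0, 0, 1, 0, 0, -0.6, 0, 0, 0, 1]}}

```text
t: 20.4
eef_pos: [0.4867, -0.2825, 0.0484]
tool_rot: [-0.002, 0.707, 0.707, -0.001]
contact_force: [-0.9, 0.1, -0.3]
gripper_width: 1.001
grasp_force: 0.0
```

Request:
{"fn": "jog_arm", "kwargs": {"moves": [0, 0, -1, 0, 0, 0, 1, 0, 0, -1, 0, 0, 0, 1, 0, 0, -1, 0, 0, 0, 1, 0, 0, -1, 0, 0, 0, 1, 0, 0, -1, 0, 0, 0, 1, 0.5, 0.2, -0.5, 0, 0, 0, 1, 1, 0.36, 0, 0, 0, 0, 1, 1, 0.36, 0, 0, 0, 0, 1]}}

```text
t: 21.07
eef_pos: [0.5069, -0.2339, 0.1618]
tool_rot: [0.001, 0.708, 0.706, 0.001]
contact_force: [0.7, 0.2, -0.4]
gripper_width: 0.999
grasp_force: 0.0
```

Request:
{"fn": "jog_arm", "kwargs": {"moves": [1, 0.36, 0, 0, 0, 0, 1, 1, 0.36, 0, 0, 0, 0, 1, 1, 0.36, 0, 0, 0, 0, 1, 1, 0.36, 0, 0, 0, 0, 1, 1, 0.36, 0, 0, 0, 0, 1, 1, 0.36, 0, 0, 0, 0, 1, 1, 0.36, 0, 0, 0, 0, 1, 1, 0.36, 0, 0, 0, 0, 1]}}

```text
t: 21.73
eef_pos: [0.5643, -0.0724, 0.1608]
tool_rot: [0.0, 0.707, 0.707, 0.0]
contact_force: [0.2, -0.6, -0.3]
gripper_width: 1.001
grasp_force: 0.0
```

Request:
{"fn": "jog_arm", "kwargs": {"moves": [1, 0.36, 0, 0, 0, 0, 1, 1, 0.36, 0, 0, 0, 0, 1, 1, 0.36, 0, 0, 0, 0, 1, 1, 0.36, 0, 0, 0, 0, 1, 1, 0.36, 0, 0, 0, 0, 1, 1, 0.36, 0, 0, 0, 0, 1, 0.65, 0.15, 0, 0, 0, 0, 1, 0, 0, 0, 0, 0, 0, 1]}}

```text
t: 22.4
eef_pos: [0.6108, 0.0637, 0.1602]
tool_rot: [-0.0, 0.705, 0.709, 0.001]
contact_force: [0.0, 0.5, -0.0]
gripper_width: 0.997
grasp_force: 0.0
```

```bash
python3 - <<'E'
from h import *
s=read_camera("scene"); cv2.imwrite("pics/s6.png",cv2.resize(s["color"][130:300,190:450],None,fx=3,fy=3,interpolation=2))
o=get_obs();print(o["eef_pos"],o["contact_force"])
E
```

```text
[0.61026469 0.06101908 0.16015125] [ 0.49687203 -0.44769706 -0.23416108]
```

View pics/s6.png

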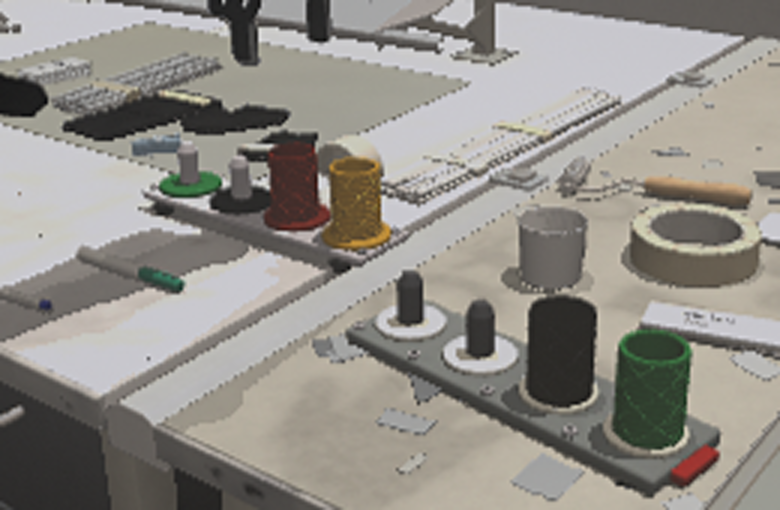

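Black stands on the second post from the right and the order is correct so far. Next, red.

Request:
{"fn": "jog_arm", "kwargs": {"moves": [0, 0, 0.7, 0, 0, 0, 1, 0, 0, 1, 0, 0, 0, 1, 0, 0, 1, 0, 0, 0, 1, 0, 0, 1, 0, 0, 0, 1, 0, 0, 1, 0, 0, 0, 1, 0, 0, 0.8, 0, 0, 0, 1, 0, 0, 0.4, 0, 0, 0, 1, 0, 0, 0, 0, 0, 0, 1]}}

```text
t: 23.12
eef_pos: [0.6087, 0.0577, 0.0405]
tool_rot: [-0.001, 0.708, 0.706, -0.002]
contact_force: [-0.7, 0.4, 1.3]
gripper_width: 1.0
grasp_force: 0.0
```

Request:
{"fn": "jog_arm", "kwargs": {"moves": [0, 0, 0, 0, 0, 0, 0.3, 0, 0, 0, 0, 0, 0, 0.3, 0, 0, 0, 0, 0, 0, 0.3, 0, 0, 0, 0, 0, 0, 0.3, 0, 0, 0, 0, 0, 0, 0.3, 0, 0, 0, 0, 0, 0, 0.3, 0, 0, 0, 0, 0, 0, 0.3, 0, 0, 0, 0, 0, 0, 0.3]}}

```text
t: 23.78
eef_pos: [0.611, 0.0597, 0.0433]
tool_rot: [0.0, 0.707, 0.707, 0.001]
contact_force: [-0.9, -0.5, 6.0]
gripper_width: 0.5
grasp_force: 40.3
```

Request:
{"fn": "jog_arm", "kwargs": {"moves": [0, 0, -0.6, 0, 0, 0, 0.3, 0, 0, -1, 0, 0, 0, 0.3, 0, 0, -1, 0, 0, 0, 0.3, 0, 0, -1, 0, 0, 0, 0.3, 0, 0, -1, 0, 0, 0, 0.3, 0, 0, -0.9, 0, 0, 0, 0.3, -0.5, 0, -0.5, 0, 0, 0, 0.3, -1, -0.41, 0, 0, 0, 0, 0.3]}}

```text
t: 24.45
eef_pos: [0.6049, 0.0322, 0.1651]
tool_rot: [0.001, 0.705, 0.709, 0.003]
contact_force: [0.8, -0.5, -0.1]
gripper_width: 0.496
grasp_force: 40.8
```

Request:
{"fn": "jog_arm", "kwargs": {"moves": [-1, -0.41, 0, 0, 0, 0, 0.3, -1, -0.41, 0, 0, 0, 0, 0.3, -1, -0.41, 0, 0, 0, 0, 0.3, -1, -0.41, 0, 0, 0, 0, 0.3, -1, -0.41, 0, 0, 0, 0, 0.3, -1, -0.41, 0, 0, 0, 0, 0.3, -1, -0.41, 0, 0, 0, 0, 0.3, -1, -0.41, 0, 0, 0, 0, 0.3]}}

```text
t: 25.12
eef_pos: [0.5355, -0.132, 0.1621]
tool_rot: [-0.0, 0.707, 0.707, -0.0]
contact_force: [0.5, -0.5, -1.1]
gripper_width: 0.501
grasp_force: 40.8
```

Request:
{"fn": "jog_arm", "kwargs": {"moves": [-1, -0.41, 0, 0, 0, 0, 0.3, -1, -0.41, 0, 0, 0, 0, 0.3, -1, -0.41, 0, 0, 0, 0, 0.3, -0.8, -0.4, 0, 0, 0, 0, 0.3, -0.4, -0.25, 0, 0, 0, 0, 0.3, 0, 0, 0, 0, 0, 0, 0.3, 0, 0, 0, 0, 0, 0, 0.3, 0, 0, 0, 0, 0, 0, 0.3]}}

```text
t: 25.78
eef_pos: [0.4995, -0.213, 0.1619]
tool_rot: [-0.0, 0.707, 0.708, 0.0]
contact_force: [-0.0, 0.5, -0.6]
gripper_width: 0.498
grasp_force: 40.8
```

Request:
{"fn": "jog_arm", "kwargs": {"moves": [0, 0, 0.6, 0, 0, 0, 0.3, 0, 0, 0.8, 0, 0, 0, 0.3, 0, 0, 0.8, 0, 0, 0, 0.3, 0, 0, 0.8, 0, 0, 0, 0.3, 0, 0, 0.8, 0, 0, 0, 0.3, 0, 0, 0.8, 0, 0, 0, 0.3, 0, 0, 0.8, 0, 0, 0, 0.3, 0, 0, 0.5, 0, 0, 0, 0.3]}}

```text
t: 26.45
eef_pos: [0.4983, -0.2127, 0.0414]
tool_rot: [-0.001, 0.706, 0.708, -0.001]
contact_force: [0.3, 0.0, -1.1]
gripper_width: 0.503
grasp_force: 40.8
```

Request:
{"fn": "jog_arm", "kwargs": {"moves": [0, 0, 0.08, 0, 0, 0, 0.3, 0, 0, 0.08, 0, 0, 0, 0.3, 0, 0, 0.08, 0, 0, 0, 0.3, 0, 0, 0.06, 0, 0, 0, 0.3, 0, 0, 0, 0, 0, 0, 0.3, 0, 0, 0, 0, 0, 0, 0.3, 0, 0, 0, 0, 0, 0, 0.3, 0, 0, 0, 0, 0, 0, 0.3]}}

```text
t: 27.12
eef_pos: [0.4994, -0.2143, 0.0392]
tool_rot: [0.0, 0.707, 0.707, 0.001]
contact_force: [-0.9, 1.2, 5.5]
gripper_width: 0.498
grasp_force: 41.4
```

Red is seated with about 5 N of contact. Release it and go for yellow.

Request:
{"fn": "jog_arm", "kwargs": {"moves": [0, 0, 0, 0, 0, 0, 1, 0, 0, 0, 0, 0, 0, 1, 0, 0, 0, 0, 0, 0, 1, 0, 0, 0, 0, 0, 0, 1, 0, 0, 0, 0, 0, 0, 1, 0, 0, -0.6, 0, 0, 0, 1, 0, 0, -1, 0, 0, 0, 1, 0, 0, -1, 0, 0, 0, 1]}}

```text
t: 27.78
eef_pos: [0.4983, -0.2144, 0.0907]
tool_rot: [-0.001, 0.707, 0.707, -0.0]
contact_force: [1.0, 0.0, 0.1]
gripper_width: 0.998
grasp_force: 0.0
```

Request:
{"fn": "jog_arm", "kwargs": {"moves": [0, 0, -1, 0, 0, 0, 1, 0, 0, -1, 0, 0, 0, 1, 0, 0, -1, 0, 0, 0, 1, 0.5, 0.3, -0.5, 0, 0, 0, 1, 1, 0.55, 0, 0, 0, 0, 1, 1, 0.55, 0, 0, 0, 0, 1, 1, 0.55, 0, 0, 0, 0, 1, 1, 0.55, 0, 0, 0, 0, 1]}}

```text
t: 28.45
eef_pos: [0.5493, -0.1235, 0.161]
tool_rot: [0.0, 0.707, 0.707, 0.0]
contact_force: [0.9, -0.0, -0.9]
gripper_width: 1.0
grasp_force: 0.0
```

Request:
{"fn": "jog_arm", "kwargs": {"moves": [1, 0.55, 0, 0, 0, 0, 1, 1, 0.55, 0, 0, 0, 0, 1, 1, 0.55, 0, 0, 0, 0, 1, 1, 0.55, 0, 0, 0, 0, 1, 1, 0.55, 0, 0, 0, 0, 1, 0.65, 0.33, 0, 0, 0, 0, 1, 0, 0, 0, 0, 0, 0, 1, 0, 0, 0, 0, 0, 0, 1]}}

```text
t: 29.12
eef_pos: [0.6104, -0.0112, 0.1601]
tool_rot: [0.0, 0.707, 0.708, -0.0]
contact_force: [-0.0, -0.9, 0.1]
gripper_width: 1.005
grasp_force: 0.0
```

```bash
python3 - <<'E'
from h import *
s=read_camera("scene"); cv2.imwrite("pics/s7.png",cv2.resize(s["color"][130:300,190:450],None,fx=3,fy=3,interpolation=2))
o=get_obs();print(o["eef_pos"],o["contact_force"])
E
```

```text
[ 0.60995687 -0.01250403  0.16010583] [ 0.16560892 -0.33871557 -0.12450259]
```

View pics/s7.png

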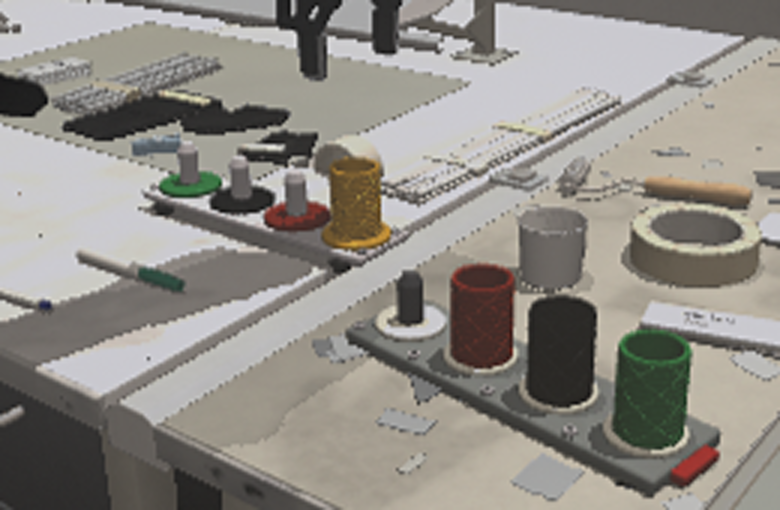

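Red stands on the third post from the right. Last is yellow.

Request:
{"fn": "jog_arm", "kwargs": {"moves": [0, 0, 0.7, 0, 0, 0, 1, 0, 0, 1, 0, 0, 0, 1, 0, 0, 1, 0, 0, 0, 1, 0, 0, 1, 0, 0, 0, 1, 0, 0, 1, 0, 0, 0, 1, 0, 0, 0.8, 0, 0, 0, 1, 0, 0, 0.4, 0, 0, 0, 1, 0, 0, 0, 0, 0, 0, 1]}}

```text
t: 29.83
eef_pos: [0.6087, -0.013, 0.0405]
tool_rot: [-0.001, 0.708, 0.706, -0.002]
contact_force: [-0.5, -0.5, -0.3]
gripper_width: 0.999
grasp_force: 0.0
```

Request:
{"fn": "jog_arm", "kwargs": {"moves": [0, 0, 0, 0, 0, 0, 0.3, 0, 0, 0, 0, 0, 0, 0.3, 0, 0, 0, 0, 0, 0, 0.3, 0, 0, 0, 0, 0, 0, 0.3, 0, 0, 0, 0, 0, 0, 0.3, 0, 0, 0, 0, 0, 0, 0.3, 0, 0, 0, 0, 0, 0, 0.3, 0, 0, 0, 0, 0, 0, 0.3]}}

```text
t: 30.5
eef_pos: [0.6112, -0.0114, 0.0433]
tool_rot: [0.001, 0.707, 0.707, 0.001]
contact_force: [-0.9, -0.5, 5.7]
gripper_width: 0.509
grasp_force: 40.2
```

Request:
{"fn": "jog_arm", "kwargs": {"moves": [0, 0, -0.6, 0, 0, 0, 0.3, 0, 0, -1, 0, 0, 0, 0.3, 0, 0, -1, 0, 0, 0, 0.3, 0, 0, -1, 0, 0, 0, 0.3, 0, 0, -1, 0, 0, 0, 0.3, 0, 0, -0.9, 0, 0, 0, 0.3, -0.5, 0, -0.5, 0, 0, 0, 0.3, -1, -0.77, 0, 0, 0, 0, 0.3]}}

```text
t: 31.17
eef_pos: [0.5992, -0.0389, 0.1653]
tool_rot: [0.002, 0.705, 0.709, 0.003]
contact_force: [0.4, -0.4, -0.9]
gripper_width: 0.508
grasp_force: 40.9
```

Request:
{"fn": "jog_arm", "kwargs": {"moves": [-1, -0.77, 0, 0, 0, 0, 0.3, -1, -0.77, 0, 0, 0, 0, 0.3, -1, -0.77, 0, 0, 0, 0, 0.3, -1, -0.77, 0, 0, 0, 0, 0.3, -0.7, -0.7, 0, 0, 0, 0, 0.3, -0.4, -0.5, 0, 0, 0, 0, 0.3, 0, 0, 0, 0, 0, 0, 0.3, 0, 0, 0, 0, 0, 0, 0.3]}}

```text
t: 31.83
eef_pos: [0.5095, -0.1434, 0.1622]
tool_rot: [0.0, 0.707, 0.707, 0.0]
contact_force: [0.1, 0.7, -0.8]
gripper_width: 0.509
grasp_force: 40.9
```

Request:
{"fn": "jog_arm", "kwargs": {"moves": [0, 0, 0.6, 0, 0, 0, 0.3, 0, 0, 0.8, 0, 0, 0, 0.3, 0, 0, 0.8, 0, 0, 0, 0.3, 0, 0, 0.8, 0, 0, 0, 0.3, 0, 0, 0.8, 0, 0, 0, 0.3, 0, 0, 0.8, 0, 0, 0, 0.3, 0, 0, 0.8, 0, 0, 0, 0.3, 0, 0, 0.5, 0, 0, 0, 0.3]}}

```text
t: 32.5
eef_pos: [0.5102, -0.1415, 0.0422]
tool_rot: [-0.001, 0.706, 0.708, -0.0]
contact_force: [-0.1, -0.0, -1.1]
gripper_width: 0.51
grasp_force: 40.9
```

Request:
{"fn": "jog_arm", "kwargs": {"moves": [0, 0, 0.08, 0, 0, 0, 0.3, 0, 0, 0.08, 0, 0, 0, 0.3, 0, 0, 0.08, 0, 0, 0, 0.3, 0, 0, 0.06, 0, 0, 0, 0.3, 0, 0, 0, 0, 0, 0, 0.3, 0, 0, 0, 0, 0, 0, 0.3, 0, 0, 0, 0, 0, 0, 0.3, 0, 0, 0, 0, 0, 0, 0.3]}}

```text
t: 33.17
eef_pos: [0.5104, -0.1431, 0.0393]
tool_rot: [0.001, 0.707, 0.707, 0.001]
contact_force: [-1.0, 1.4, 5.3]
gripper_width: 0.509
grasp_force: 41.4
```

Yellow is seated. Release it, rise clear and check the result.

Request:
{"fn": "jog_arm", "kwargs": {"moves": [0, 0, 0, 0, 0, 0, 1, 0, 0, 0, 0, 0, 0, 1, 0, 0, 0, 0, 0, 0, 1, 0, 0, 0, 0, 0, 0, 1, 0, 0, 0, 0, 0, 0, 1, 0, 0, -0.6, 0, 0, 0, 1, 0, 0, -1, 0, 0, 0, 1, 0, 0, -1, 0, 0, 0, 1]}}

```text
t: 33.83
eef_pos: [0.5088, -0.1434, 0.0907]
tool_rot: [-0.001, 0.707, 0.707, -0.001]
contact_force: [1.2, 0.8, -0.0]
gripper_width: 1.0
grasp_force: 0.0
```

Request:
{"fn": "jog_arm", "kwargs": {"moves": [0, 0, -1, 0, 0, 0, 1, 0, 0, -1, 0, 0, 0, 1, 0, 0, -1, 0, 0, 0, 1, 0.8, 0, -1, 0, 0, 0, 1, 1, 0, -0.8, 0, 0, 0, 1, 1, 0, 0, 0, 0, 0, 1, 1, 0, 0, 0, 0, 0, 1, 1, 0, 0, 0, 0, 0, 1]}}

```text
t: 34.5
eef_pos: [0.5095, -0.0466, 0.1872]
tool_rot: [0.0, 0.707, 0.707, 0.001]
contact_force: [0.3, -0.3, 0.1]
gripper_width: 1.004
grasp_force: 0.0
```

Request:
{"fn": "jog_arm", "kwargs": {"moves": [1, 0, 0, 0, 0, 0, 1, 1, 0, 0, 0, 0, 0, 1, 0.6, 0, 0, 0, 0, 0, 1, 0, 0, 0, 0, 0, 0, 1, 0, 0, 0, 0, 0, 0, 1, 0, 0, 0, 0, 0, 0, 1, 0, 0, 0, 0, 0, 0, 1, 0, 0, 0, 0, 0, 0, 1]}}

```text
t: 35.17
eef_pos: [0.5094, 0.0034, 0.186]
tool_rot: [0.0, 0.708, 0.706, -0.0]
contact_force: [-0.3, 0.3, 0.3]
gripper_width: 1.0
grasp_force: 0.0
```

```bash
python3 - <<'E'
from h import *
s=read_camera("scene"); a=cv2.resize(s["color"][130:300,190:450],None,fx=2.3,fy=2.3,interpolation=2)
t=read_camera("top"); b=cv2.resize(t["color"][150:265,200:460],None,fx=2.3,fy=2.3,interpolation=2)[:205]
cv2.imwrite("pics/s8.png",np.vstack([a,b]))
print(get_obs()["contact_force"],get_obs()["t"])
E
```

```text
[-0.0306528   0.49440666 -0.01113832] 35.2667
```

View pics/s8.png

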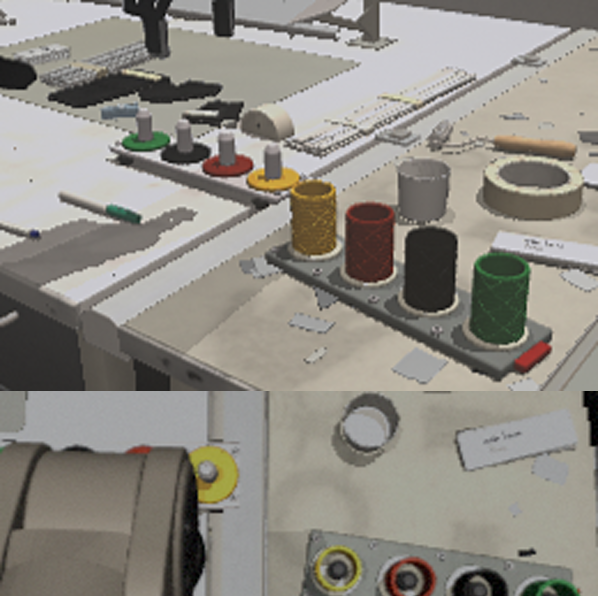

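All four tubes stand upright on their posts in the order yellow, red, black, green, with green at the red tongue. The cup, marker and former are where they were and the arm is clear.

```bash
python3 -c "
from station import *
print(hand_in())"
```

```text
the job is handed in; nothing more can be done
None
```

The job is handed in: all four tubes stand released and upright on the feed rack, with green at the red-tongued end, then black, red and yellow; the cup, marker and former were not touched, and the clock read about 35 s of the 96 s allowed.

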